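# Seat the earring card in its tray pocket and hold a spring clip open around its edge

## Task

Stand the earring card upright in the tray pocket that matches its foot, fully home, and let go of it. Then pick up the teal spring clip by its tails, squeeze it wide open and bring it level around one of the card's upright side edges, the edge well inside the gaping jaws with clip and fingers clear of the card. Finish while holding the clip open there, and leave the comb, glasses and stopper where they are.

Things in the scene. Friction and masses are not known exactly. Their poses are not given: they have to be found in the camera images.
- card: Earring card: upright pale pink rigid panel on a dark red foot, dark red grip rail on top; 90 g, loose, stands on the shelf. Origin: centre of the foot's underside; z up, x = panel normal, y = along its width; same either way round. Foot 24 (x) by 60 (y) mm, z 0 to 14. Panel 3 mm thick, z 13 to 97, upright side edges at y = +-35 mm. Rail 10 (x) by 70 (y) mm, z 96 to 110 (top).
- pocket (a point): Centre of the floor of the only rectangular pocket: 29 mm (x) by 65 mm (y), 12 mm deep, 2 mm chamfer, in a smoke-grey insert in the tray. The card's foot goes in with its x along this x (either way round). z up; the pocket floor is 8 mm above the shelf.
- tray: Smoke-grey tray fixed on the shelf, 140 mm (x) by 200 mm (y), walls 24 mm high; origin at the centre of its underside. Holds two inserts 66 mm apart along its x, tops 20 mm above the shelf: one with the rectangular pocket, one with two round 40 mm pockets; which is nearer the robot varies.
- clip: Teal spring clip lying on its side, 60 g, loose: two levers on an upright steel pin, all 30 mm tall. Origin: on the pivot axis at the underside; z along the pivot (up), x = from pivot to jaw tips, y left. Jaws reach x = 50 mm and start shut; each 5 mm thick (y 1 to 6 mm). Tails are 4 mm plates reaching back to about x = -46 mm.
- clip_mouth (a point): Point on the clip's centre line between the jaws, 38 mm ahead of the pivot (12 mm behind the jaw tips), at half the clip's height (15 mm). Axes as the clip's. With the clip fully open the inner jaw faces here are about 23 mm apart.
- clip_left (a joint): Angle of the left lever in rad: 0 = shut, 0.30 = fully open (stop). Sprung shut: 0.16 Nm at 0 rising to 0.28 Nm at 0.30, i.e. about 5 to 9 N on each tail 30 mm behind the pivot.
- clip_right (a joint): The same for the right lever: 0 = shut, 0.30 = fully open.
- stopper: Glass stopper, 34 mm wide, 50 mm tall, standing loose in one of the round pockets; origin at the centre of its underside. Bystander.
- comb: Tortoiseshell comb lying flat, 34 mm (x) by 170 mm (y), 5 mm thick; origin at the centre of its underside. Bystander.
- glasses: Folded reading glasses standing on the shelf, 18 mm (x) by 136 mm (y), 40 mm high; origin at the centre of the underside. Bystander.
- clip_tails (a point): Where to grip the tails (pinch along y): on the clip's centre line 30 mm behind the pivot, half-way up (15 mm). Axes as the clip's. Shut, the tails flare apart: 34 mm over their front ends, 52 mm over the rear. Squeezed to the stops they are parallel, 26 mm over the outer faces, x -46 to -12 mm from the pivot.
There are look-alikes about, which are no part of the job. Leave any blue or yellow look-alike of the clip alone.

How it is judged (in metres and radians):
On the way, in this order (a step that is already met when the one before it is completed fails the run):
1. the card's foot is fully home in the rectangular pocket, upright, and let go (horizontal distance between card and pocket below 0.006 m and z of card in the frame of pocket below 0.003 m and angle between the x axis of card and the x axis of pocket, either way round below 0.2 rad and angle between card's own z axis and vertical below 0.1 rad and contact force between the fingers and card below 0.1 N), for 0.2 s.
2. the clip is squeezed open in the gripper and lifted clear of the shelf (value of joint each of clip_left, clip_right above 0.2 rad and height (world z) of clip above 0.03 m and contact force between the fingers and clip above 2 N), for 0.2 s.
At the end, for the whole second after the job is handed in: Card home in the rectangular pocket (3 mm high, 6 mm off, tilt <0.1), untouched. Clip held in fingers, levers >0.2 rad, level, along the card's width (0.25 rad), a side edge 9 mm or more inside the jaw tips, card within 10 mm of mid-jaw, clip middle 40-92 mm above the foot's base; all still (all of step 1 and contact force between each of the arm, clip and card below 0.1 N and value of joint each of clip_left, clip_right above 0.2 rad and contact force between the fingers and clip above 2 N and angle between the x axis of clip and the y axis of card, either way round below 0.25 rad and angle between clip's own z axis and vertical below 0.25 rad and x of clip_mouth in the frame of card between -0.01 and 0.01 m and z of clip_mouth in the frame of card between 0.04 and 0.092 m and ((y of clip_mouth in the frame of card below 0.038 m and y of clip in the frame of card above 0.037 m) or (y of clip_mouth in the frame of card above -0.038 m and y of clip in the frame of card below -0.037 m)) and linear speed of each of card, clip below 0.02 m/s); the arm keeps its last pose, push and grip.
It fails at once if the comb was pushed (distance of comb from where it was at the start of the episode above 0.03 m).
It fails at once if the glasses were pushed (distance of glasses from where it was at the start of the episode above 0.03 m).
It fails at once if the stopper was moved (distance of stopper from where it was at the start of the episode above 0.02 m).
It also fails if it takes over 54 s, if anything falls off the work surface, if the arm or the gripper's body presses on something with over 40 N, if the wrist force passes 120 N, or if a joint passes its speed limit or range.

## Robot

A 6-joint arm with a two-finger parallel gripper is mounted at the origin on the work surface. World frame = base frame: x ahead of the robot, y to its left, z up, the work surface at z = 0. Lengths are in mm, angles in rad, forces in N, time in s.
With the tool pointing down it reaches from about 300 to 775 mm from the base axis. Payload 14.6 kg.
Tool frame: the origin (TCP) lies at the very end of the fingers, on their centre line; the grasp point (between the pads) lies 19 mm behind it; z points along the fingers, y is the direction in which the jaws open and shut (so a half turn about z gives the same grasp; the last joint's range is limited). The gripper opens to 94 mm and grips with 3 to 60 N. Pads are 16 mm wide; open, the fingers measure 119 mm over their backs; the gripper's body (75 mm by 177 mm) begins 78 mm behind the grasp point.
Start: joints at [1.095, 0.3, 1.521, -0, 1.321, -0.067], TCP at [218.626, 504.67, 205.446] pointing down, gripper open.
Joint ranges: [-3.03, 3.03], [-0.79, 2.21], [0.23, 2.52], [-1.04, 4.18], [0, 3.07], [-2.55, 2.55]. Speed limits (rad/s): [2.22, 2.22, 2.57, 3.14, 3.14, 3.14].

## Interface

Orientations are given as [roll, pitch, yaw] about the fixed x, y, z axes, in that order (R = Rz(yaw) Ry(pitch) Rx(roll)).
In Python, from cell import manip gives the robot as it stands.
- The arm moves only by the shell command python3 -m pendant 'ROWS' [FORCE]. ROWS is JSON, a list of rows, each an object with "claw": the finger opening in m, from 0 to 0.094; "delta_pos": the shift along the tool's x, y, z in m, a list of three; "rotation": the turn, a rotation vector about the tool's x, y, z in rad, a list of three. A call has 1 to 10 rows; each row is the pose to reach, as a shift and turn from the pose measured when the call began, along the tool's axes at that moment; what a row does not reach only later rows make up. A row lasts 1/8 s, in which the tool goes at most 62.5 mm and 10.7 degrees, less where a joint would pass 70% of its speed; a pose out of reach is approached as far as the arm can. A call with a gripper value outside its range is refused whole. The fingers move at their own pace and stop on an object; FORCE is the grip in N (left out, the last holds). Time passes only in rows, so rows that repeat a pose let the fingers close. It gives the time, the measured TCP pose, the force and the opening at its end, in the units of the state.
- manip.read_state(): the state, without advancing time (a new reading comes with each control period).
- manip.camera(name): name is "side" or "top"; returns the picture (480x640x3 uint8, red, green, blue); there is no depth.
- manip.camera_model(name): a dict with "fx", "fy", "cx", "cy" (pixels), "cam_to_world" (4x4, takes a point from camera to world coordinates). Camera axes: x right, y up, looking along -z (the intrinsics and any distortion apply to the point x, -y, -z); pixel columns grow to the right and rows downward; lengths in mm; the calibration is good to about 2 mm. A picture is of the moment at which its call begins. camera_model takes no time and is no camera call.
- manip.sign_off(): hands the job in, once; it reports no verdict.
The state is a dict: "clock": time; "joints": joint angles; "qd": joint speeds; "effort": joint torques, N m; "eef_pos": TCP position; "eef_rot": TCP orientation; "wrist_force": force on the tool from outside, world axes, zero at the start; "moment": the same for the moment, N m; "finger_gap": finger opening in mm.
Only numpy, scipy, OpenCV 4.12 (cv2) and the standard library are available. Lean on these libraries where they do the work, as an engineer would, in place of code of your own. Each camera call takes 0.05 s, during which the arm holds its last target.

## Working session

There is one attempt and no reset: what is moved stays moved. The work goes in short steps, Python scripts to look and compute and a shell command to move; the robot and the scene stay as the last step left them, time stands still between calls to the robot, and variables do not carry over. Pictures are saved under pics/ and viewed, and the job is handed in when it is done.

```bash
ls; mkdir -p pics
python3 - <<'E'
from cell import manip
import cv2
print(manip.read_state())
for n in("top","side"):
    im=manip.camera(n); cv2.imwrite(f"pics/{n}0.png",im[:,:,::-1]); m=manip.camera_model(n); print(n,m)
E
```

```text
pics
{'clock': 0.0, 'joints': array([ 1.09541081e+00,  3.00442624e-01,  1.52158864e+00, -1.53554448e-05,
        1.32072406e+00, -6.65745833e-02]), 'qd': array([-1.60647148e-03, -8.50490609e-04, -9.05088601e-04, -1.18972857e-03,
       -2.95523945e-05,  3.48720497e-04]), 'effort': array([-2.25498243e-04, -5.31809199e+01, -3.52744675e+01,  7.08105974e-02,
        2.44509632e-02, -8.13506813e-05]), 'eef_pos': array([218.50369272, 504.43660614, 204.89876003]), 'eef_rot': array([-3.14043156e+00, -6.25070570e-05,  2.73278549e+00]), 'wrist_force': array([-0.01416418,  0.24739375,  0.020209  ]), 'moment': array([ 0.02023836,  0.03004434, -0.00354814]), 'finger_gap': 93.88314164891896}
top {'fx': 559.995345662057, 'fy': 559.995345662057, 'cx': 331.48828771583993, 'cy': 238.59283520151018, 'cam_to_world': array([[ 2.36850904e-02,  9.81919133e-01, -1.87813292e-01,
         3.16481660e+02],
       [-9.99471071e-01,  2.74452463e-02,  1.74452495e-02,
        -3.54180975e+01],
       [ 2.22844064e-02,  1.87300760e-01,  9.82049811e-01,
         1.31005271e+03],
       [ 0.00000000e+00,  0.00000000e+00,  0.00000000e+00,
         1.00000000e+00]])}
side {'fx': 456.5560644367685, 'fy': 456.5560644367685, 'cx': 319.50543512778773, 'cy': 236.90974890475584, 'cam_to_world': array([[-9.71234322e-01,  1.15167014e-01, -2.08423729e-01,
         3.81357057e+02],
       [-2.37569795e-01, -5.28407428e-01,  8.15074341e-01,
         6.62269739e+02],
       [-1.62629687e-02,  8.41143358e-01,  5.40567634e-01,
         4.91824313e+02],
       [ 0.00000000e+00,  0.00000000e+00,  0.00000000e+00,
         1.00000000e+00]])}
```

View pics/top0.png

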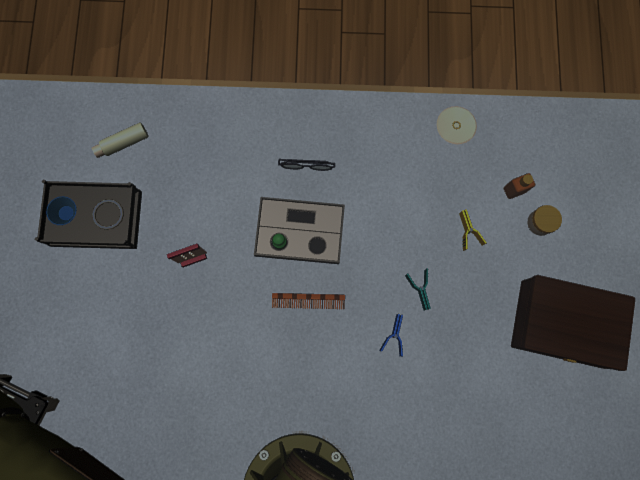

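View pics/side0.png

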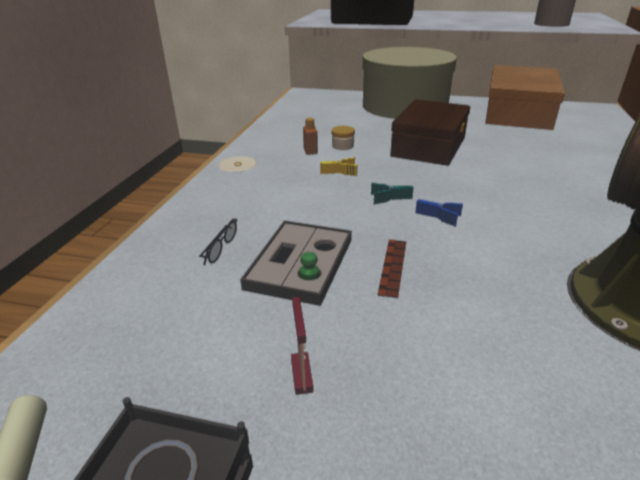

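The top view shows the pink/dark red card at (187,255), the tray at (300,230) with its rectangular pocket at (301,215), the stopper at (279,241) and the comb at (308,300). There are three clips: teal (420,288), blue (395,335) and yellow (470,232). The teal one fits the description, so I'll confirm it in an enlarged crop.

```bash
cat > h.py <<'E'
import numpy as np, cv2
from cell import manip
M={n:manip.camera_model(n) for n in("top","side")}
def ray(n,u,v):
    m=M[n];T=m["cam_to_world"]
    d=T[:3,:3]@np.array([(u-m["cx"])/m["fx"],-(v-m["cy"])/m["fy"],-1.0]); return T[:3,3],d
def onz(n,u,v,z):
    o,d=ray(n,u,v); return o+d*(z-o[2])/d[2]
def proj(n,p):
    m=M[n];T=m["cam_to_world"];q=T[:3,:3].T@(np.array(p,float)-T[:3,3])
    return np.array([m["cx"]+m["fx"]*q[0]/-q[2], m["cy"]-m["fy"]*q[1]/-q[2]])
def two(pt,ps):
    o1,d1=ray("top",*pt);o2,d2=ray("side",*ps)
    s=np.linalg.lstsq(np.c_[d1,-d2],o2-o1,rcond=None)[0]
    a=o1+d1*s[0];b=o2+d2*s[1];return (a+b)/2,np.linalg.norm(a-b)
E
python3 - <<'E'
import cv2,numpy as np
t=cv2.imread("pics/top0.png");s=cv2.imread("pics/side0.png")
def crop(im,x,y,w,h,k): return cv2.resize(im[y:y+h,x:x+w],(w*k,h*k),interpolation=cv2.INTER_CUBIC)
a=crop(t,155,230,60,50,6);b=crop(t,390,255,60,65,6)
cv2.imwrite("pics/c1.png",crop(t,155,230,65,50,12))
cv2.imwrite("pics/c2.png",crop(t,390,260,60,55,10))
cv2.imwrite("pics/c3.png",crop(t,250,190,100,80,7))
cv2.imwrite("pics/c4.png",crop(s,270,280,70,120,5))
E
```

```text
(no output)
```

View pics/c1.png

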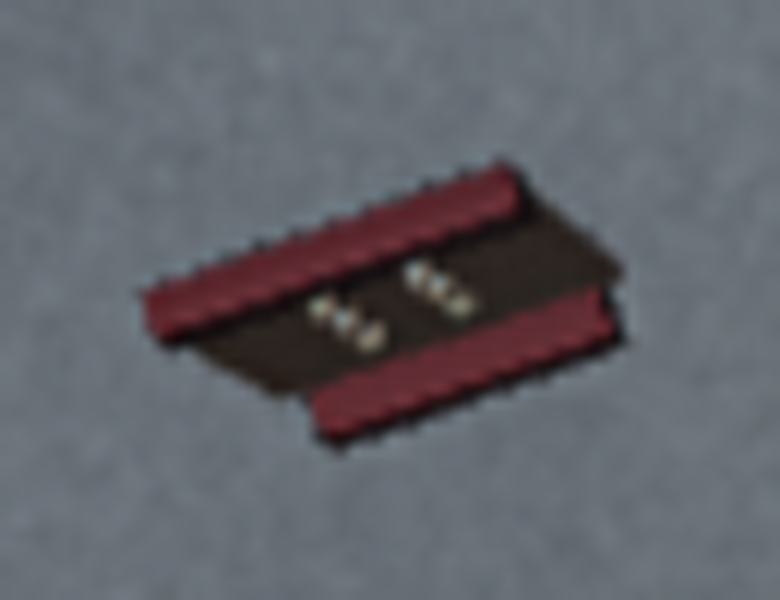

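View pics/c2.png

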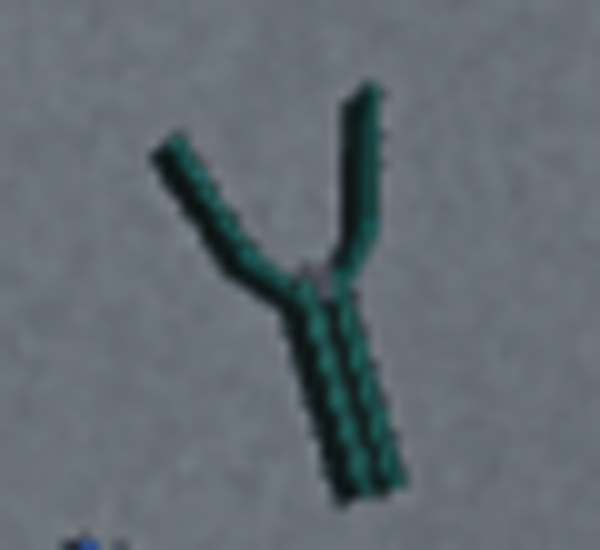

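View pics/c3.png

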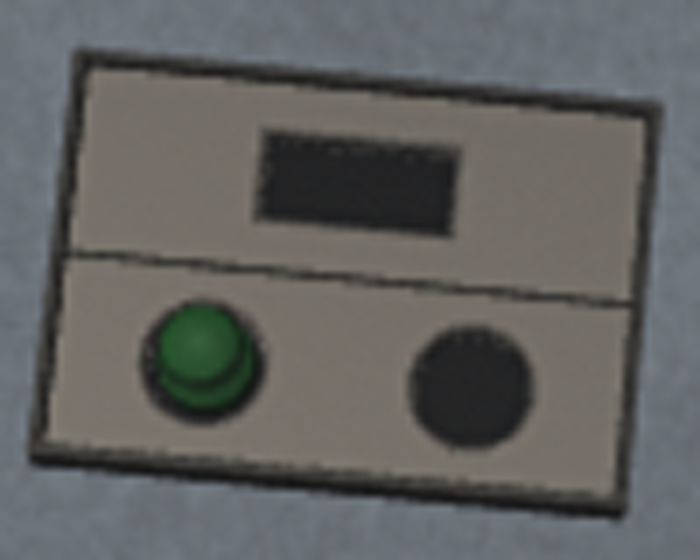

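View pics/c4.png

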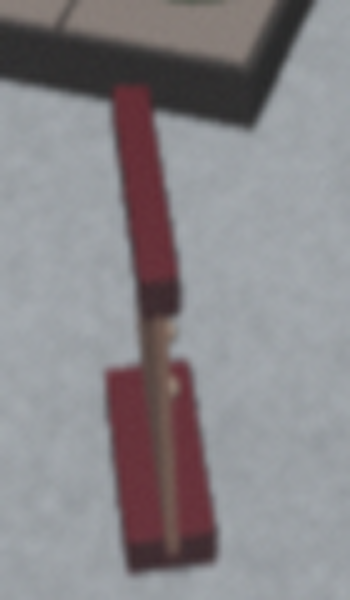

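The crops confirm three things. The teal clip has its tails up-image at (407,274) and (426,269), its pin at (422,288) and its shut jaws ending at (427,309). The card stands with its rail at the upper left of its foot. The rectangular pocket is in the far insert. Next I'll measure all three.

```bash
cat > meas.py <<'E'
from h import *
t=cv2.imread("pics/top0.png");hsv=cv2.cvtColor(t,cv2.COLOR_BGR2HSV)
def axis(P):
    c=P.mean(0);w,V=np.linalg.eigh(np.cov((P-c).T));return c,np.degrees(np.arctan2(V[1,1],V[0,1])),np.sqrt(w*12)
k=8
big=cv2.resize(t,None,fx=k,fy=k,interpolation=cv2.INTER_CUBIC);H=cv2.cvtColor(big,cv2.COLOR_BGR2HSV)
def comps(mask,x0,y0,x1,y1,mn):
    m=np.zeros_like(mask);m[y0*k:y1*k,x0*k:x1*k]=mask[y0*k:y1*k,x0*k:x1*k]
    n,l,st,ce=cv2.connectedComponentsWithStats(m)
    return [np.argwhere(l==i)[:,::-1]/k+0.5/k-0.5+0 for i in range(1,n) if st[i,4]>mn*k*k]
def topl(P,z): return np.array([onz("top",u,v,z)[:2] for u,v in P[::5]])
red=((H[...,0]>165)|(H[...,0]<5))&(H[...,1]>110)&(H[...,2]>65)
for P in comps(red.astype(np.uint8),155,230,220,280,20):
    z=110 if P[:,1].mean()<252 else 14
    print("red",P.mean(0),z,axis(topl(P,z)))
dark=(H[...,2]<75)
for P in comps(dark.astype(np.uint8),280,203,322,227,40): print("pocket",P.mean(0),axis(topl(P,20)))
ins=(H[...,2]>95)&(H[...,1]<60)
teal=((H[...,0]>70)&(H[...,0]<95)&(H[...,1]>100)&(H[...,2]>75))
for P in comps(teal.astype(np.uint8),395,260,440,315,3):
    Q=topl(P,30);print("teal",P.mean(0),axis(Q),Q.min(0),Q.max(0))
for u,v in [(407.5,274),(426.8,269),(421.8,287.8),(424.5,309.3),(430,308.5),(427,308.9),(422,289)]: print((u,v),onz("top",u,v,30)[:2])
E
python3 meas.py
python3 - <<'E'
from h import *
# pocket corners
c=[(262,130),(460,148),(452,237),(257,219)]
P=np.array([onz("top",x/7+250-.43,y/7+190-.43,20)[:2] for x,y in c]);print(P,P.mean(0))
for n in range(4):print(np.linalg.norm(P[n]-P[n-1]))
E
```

```text
red [182.09889284 250.51476217] 110 (array([510.76638914, 265.32073073]), np.float64(111.87917526447875), array([ 7.92092284, 67.87862616]))
red [192.86901878 259.69984101] 14 (array([505.35813431, 262.943589  ]), np.float64(111.78250922721374), array([ 9.70284698, 57.97740383]))
pocket [300.59498255 215.83279887] (array([615.86768383,  15.90777908]), np.float64(86.16193573703434), array([30.84007715, 66.37693463]))
teal [409.66133178 277.35151869] (array([ 475.49458236, -240.3619404 ]), np.float64(-148.3726158461692), array([ 2.30364637, 22.72256078])) [ 464.38679543 -246.81911986] [ 484.64262054 -233.28641205]
teal [425.08270958 285.60491517] (array([ 457.30543041, -275.95641885]), np.float64(152.3247615827881), array([ 3.32853007, 23.90295809])) [ 448.90203416 -280.93550814] [ 471.65443914 -270.66267826]
teal [415.77929688 285.83447266] (array([ 456.17441985, -254.42825557]), np.float64(54.81161771924429), array([ 2.22428283, 12.91242421])) [ 451.77366165 -260.31322952] [ 459.64133224 -250.25357822]
teal [421.29901961 292.04738562] (array([ 442.2681335 , -267.20921889]), np.float6
[... 334 characters left out ...]
301.72747462] (array([ 420.45792674, -281.17057668]), np.float64(165.01016183014056), array([2.58147695, 6.1019739 ])) [ 417.10660889 -282.79992685] [ 423.70015731 -279.9061831 ]
(407.5, 274) [ 483.05779295 -235.45477998]
(426.8, 269) [ 495.88007982 -280.24069893]
(421.8, 287.8) [ 452.02603734 -268.34838664]
(424.5, 309.3) [ 403.05320888 -274.20397095]
(430, 308.5) [ 405.18546648 -286.81627715]
(427, 308.9) [ 404.10469734 -279.93601043]
(422, 289) [ 449.27724611 -268.79103395]
[[633.5856577   48.65453405]
 [629.2819505  -18.39826076]
 [598.42596701 -16.60381109]
 [602.74804187  49.14623745]] [616.01040427  15.69967491]
30.841535673473086
67.19076712225318
30.908118137898793
65.89195105552162
```

Run:
```python
import cv2
s=cv2.imread("pics/side0.png")
def crop(im,x,y,w,h,k): return cv2.resize(im[y:y+h,x:x+w],(w*k,h*k),interpolation=cv2.INTER_CUBIC)
cv2.imwrite("pics/c5.png",crop(s,360,170,70,45,11))
cv2.imwrite("pics/c6.png",crop(s,235,215,125,90,6))
```

```text
(no output)
```

View pics/c5.png

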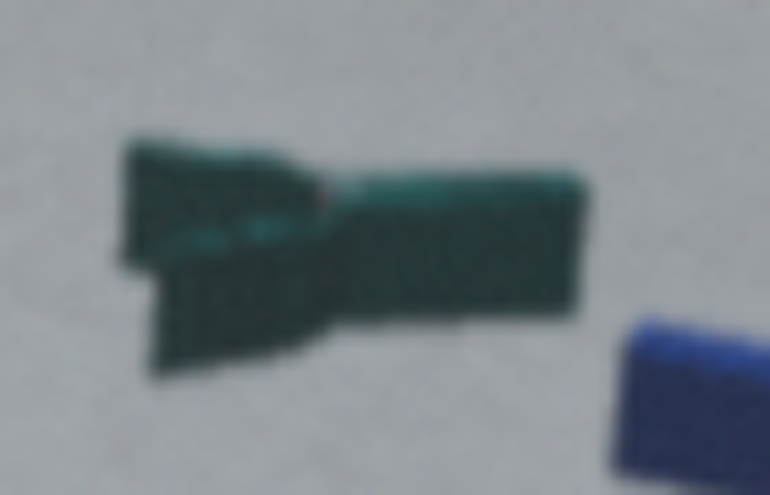

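View pics/c6.png

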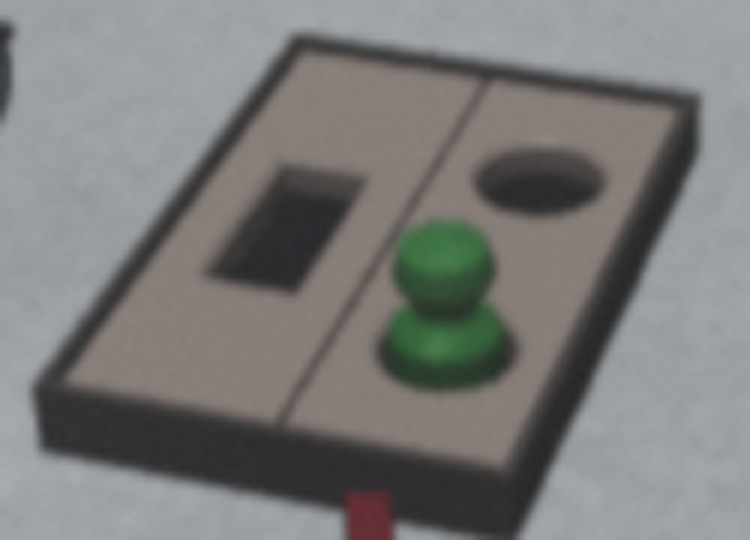

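Run:
```python
from h import *
print("rail side pred",proj("side",(510.8,265.3,110)),"seen 299.2,317.2")
print("pocket side pred",proj("side",(616,15.8,20)),"seen ~283,253")
print(two((182.1,250.5),(299,317)), two((300.5,215.8),(283,253)))
s=cv2.imread("pics/side0.png");k=8
H=cv2.cvtColor(cv2.resize(s,None,fx=k,fy=k,interpolation=cv2.INTER_CUBIC),cv2.COLOR_BGR2HSV)
def comp(m,x0,y0,x1,y1,mn,z):
    q=np.zeros(m.shape,np.uint8);q[y0*k:y1*k,x0*k:x1*k]=m[y0*k:y1*k,x0*k:x1*k]
    n,l,st,ce=cv2.connectedComponentsWithStats(q)
    for i in range(1,n):
        if st[i,4]<mn*k*k: continue
        P=np.argwhere(l==i)[::7,::-1]/k-.44
        Q=np.array([onz("side",u,v,z)[:2] for u,v in P]);c=Q.mean(0);w,V=np.linalg.eigh(np.cov((Q-c).T))
        print(P.mean(0),c,np.degrees(np.arctan2(V[1,1],V[0,1])),np.sqrt(12*w))
red=((H[...,0]>165)|(H[...,0]<5))&(H[...,1]>110)&(H[...,2]>80)
comp(red,285,290,315,342,20,110)
```

```text
rail side pred [298.84607155 316.01603316] seen 299.2,317.2
pocket side pred [282.88863007 252.43235912] seen ~283,253
(array([510.78468336, 265.60575788, 108.72623949]), np.float64(0.41898831832926714)) (array([615.95205413,  16.12312285,  19.0196324 ]), np.float64(0.4003745616359385))
[298.29982301 316.54700221] [511.41379276 265.79280957] 111.73036651378577 [ 7.71434966 69.64057434]
```

```bash
cat > d.py <<'E'
import sys
from h import *
from scipy.spatial.transform import Rotation as R
def delta(pos,yawdeg):
    s=manip.read_state();R0=R.from_euler('xyz',s["eef_rot"]);R1=R.from_euler('xyz',[np.pi,0,np.radians(yawdeg)])
    dp=R0.inv().apply((np.array(pos)-s["eef_pos"])/1000);rv=(R0.inv()*R1).as_rotvec()
    print("clock %.2f pos %s yaw %.1f gap %.1f"%(s["clock"],s["eef_pos"].round(1),np.degrees(s["eef_rot"][2]),s["finger_gap"]), "F",s["wrist_force"].round(1))
    print("dp",dp.round(4),"rot",rv.round(4),"rows>=",max(np.linalg.norm(dp)/.0625,np.degrees(np.linalg.norm(rv))/10.7))
if __name__=="__main__": a=list(map(float,sys.argv[1:]));delta(a[:3],a[3])
E
python3 d.py 511 265.5 150 111.8
```

```text
clock 0.10 pos [218.5 504.5 205. ] yaw 156.6 gap 93.8 F [-0.9  0.6 -0.1]
dp [-0.3634 -0.103   0.0551] rot [-1.000e-03  3.000e-04  7.815e-01] rows>= 6.10661254822606
```

```bash
python3 -m pendant '[{"claw":0.06,"delta_pos":[-0.045,-0.013,0.004],"rotation":[0,0,0.1]},{"claw":0.06,"delta_pos":[-0.09,-0.026,0.01],"rotation":[0,0,0.2]},{"claw":0.06,"delta_pos":[-0.14,-0.04,0.02],"rotation":[0,0,0.3]},{"claw":0.06,"delta_pos":[-0.19,-0.054,0.03],"rotation":[0,0,0.42]},{"claw":0.06,"delta_pos":[-0.24,-0.068,0.035],"rotation":[0,0,0.54]},{"claw":0.06,"delta_pos":[-0.29,-0.082,0.045],"rotation":[0,0,0.66]},{"claw":0.06,"delta_pos":[-0.34,-0.096,0.05],"rotation":[0,0,0.75]},{"claw":0.06,"delta_pos":[-0.363,-0.103,0.055],"rotation":[0,0,0.782]},{"claw":0.06,"delta_pos":[-0.363,-0.103,0.055],"rotation":[0,0,0.782]},{"claw":0.06,"delta_pos":[-0.363,-0.103,0.055],"rotation":[0,0,0.782]}]' 20; python3 d.py 511 265.5 86 111.8
```

```text
clock: 1.35
eef_pos: [510.1, 266.1, 150.0]
eef_rot: [-3.14, 0.001, 1.952]
wrist_force: [0.4, 0.3, 0.0]
finger_gap: 60.1
clock 1.35 pos [510.1 266.1 150. ] yaw 111.8 gap 60.1 F [0.4 0.3 0. ]
dp [-0.0009  0.0007  0.064 ] rot [-0.0011  0.0005  0.0005] rows>= 1.0241499032074939
```

Next, descend and close gently on the rail.

```bash
python3 -m pendant '[{"claw":0.06,"delta_pos":[-0.001,0.001,0.025],"rotation":[0,0,0]},{"claw":0.06,"delta_pos":[-0.001,0.001,0.05],"rotation":[0,0,0]},{"claw":0.06,"delta_pos":[-0.001,0.001,0.064],"rotation":[0,0,0]},{"claw":0.06,"delta_pos":[-0.001,0.001,0.064],"rotation":[0,0,0]},{"claw":0.03,"delta_pos":[-0.001,0.001,0.064],"rotation":[0,0,0]},{"claw":0.018,"delta_pos":[-0.001,0.001,0.064],"rotation":[0,0,0]},{"claw":0.0,"delta_pos":[-0.001,0.001,0.064],"rotation":[0,0,0]},{"claw":0.0,"delta_pos":[-0.001,0.001,0.064],"rotation":[0,0,0]},{"claw":0.0,"delta_pos":[-0.001,0.001,0.064],"rotation":[0,0,0]},{"claw":0.0,"delta_pos":[-0.001,0.001,0.064],"rotation":[0,0,0]}]' 20; python3 d.py 511 265.5 150 111.8
```

```text
clock: 2.6
eef_pos: [511.3, 265.5, 86.0]
eef_rot: [-3.14, 0.001, 1.952]
wrist_force: [-0.5, 0.1, 0.7]
finger_gap: 9.9
clock 2.60 pos [511.3 265.5  86. ] yaw 111.8 gap 9.9 F [-0.5  0.1  0.7]
dp [ 0.0001 -0.0004 -0.064 ] rot [-0.0011  0.0005  0.0005] rows>= 1.0236580288731414
```

```bash
python3 -m pendant '[{"claw":0.0,"delta_pos":[0,0,-0.02],"rotation":[0,0,0]},{"claw":0.0,"delta_pos":[0,0,-0.04],"rotation":[0,0,0]},{"claw":0.0,"delta_pos":[0,0,-0.064],"rotation":[0,0,0]},{"claw":0.0,"delta_pos":[0,0,-0.064],"rotation":[0,0,0]}]' 30
python3 - <<'E'
from h import *
for n in("top","side"):
    cv2.imwrite(f"pics/{n}1.png",manip.camera(n)[:,:,::-1])
s=cv2.imread("pics/side1.png")[170:410,210:410]
cv2.imwrite("pics/c7.png",cv2.resize(s,None,fx=2.5,fy=2.5))
E
python3 d.py 616 15.8 150 86.2
```

```text
clock: 3.1
eef_pos: [512.0, 265.9, 151.4]
eef_rot: [3.14, 0.0, 1.952]
wrist_force: [0.5, -0.8, -1.5]
finger_gap: 9.9
clock 3.20 pos [511.1 265.4 149.1] yaw 111.8 gap 9.7 F [-0.1  0.8 -1. ]
dp [-0.2708  0.0046 -0.0008] rot [-0.0019  0.001   0.4473] rows>= 4.332662861816604
```

View pics/c7.png

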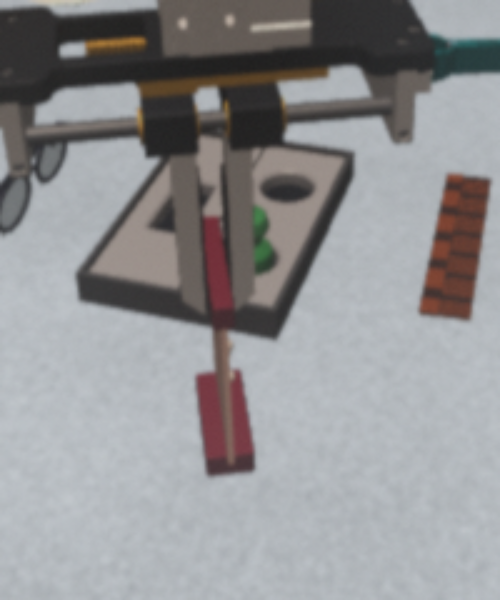

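The card is held upright at a 9.7 mm gap. I'll carry it higher so it clears the stopper.

```bash
python3 -m pendant '[{"claw":0.0,"delta_pos":[-0.02,0,-0.03],"rotation":[0,0,0.03]},{"claw":0.0,"delta_pos":[-0.055,0.001,-0.031],"rotation":[0,0,0.09]},{"claw":0.0,"delta_pos":[-0.095,0.002,-0.031],"rotation":[0,0,0.15]},{"claw":0.0,"delta_pos":[-0.135,0.002,-0.031],"rotation":[0,0,0.22]},{"claw":0.0,"delta_pos":[-0.175,0.003,-0.031],"rotation":[0,0,0.29]},{"claw":0.0,"delta_pos":[-0.215,0.004,-0.031],"rotation":[0,0,0.36]},{"claw":0.0,"delta_pos":[-0.25,0.004,-0.031],"rotation":[0,0,0.42]},{"claw":0.0,"delta_pos":[-0.271,0.005,-0.031],"rotation":[0,0,0.447]},{"claw":0.0,"delta_pos":[-0.271,0.005,-0.031],"rotation":[0,0,0.447]},{"claw":0.0,"delta_pos":[-0.271,0.005,-0.031],"rotation":[0,0,0.447]}]' 30
python3 - <<'E'
from h import *
for n in("top","side"):
    cv2.imwrite(f"pics/{n}2.png",manip.camera(n)[:,:,::-1])
s=cv2.imread("pics/side2.png")[150:320,190:390]
cv2.imwrite("pics/c8.png",cv2.resize(s,None,fx=3.5,fy=3.5,interpolation=2))
s=cv2.imread("pics/top2.png")[130:290,200:400]
cv2.imwrite("pics/c9.png",cv2.resize(s,None,fx=3.5,fy=3.5,interpolation=2))
E
python3 d.py 616 15.8 94 86.2
```

```text
clock: 4.45
eef_pos: [616.2, 16.7, 179.8]
eef_rot: [-3.139, 0.001, 1.506]
wrist_force: [-0.1, 1.1, -1.4]
finger_gap: 10.0
clock 4.55 pos [616.3  16.8 180.2] yaw 86.3 gap 9.9 F [-0.2  0.1 -0.2]
dp [-0.0009 -0.0001  0.0862] rot [-0.0017  0.0013  0.002 ] rows>= 1.3793214180219178
```

View pics/c8.png

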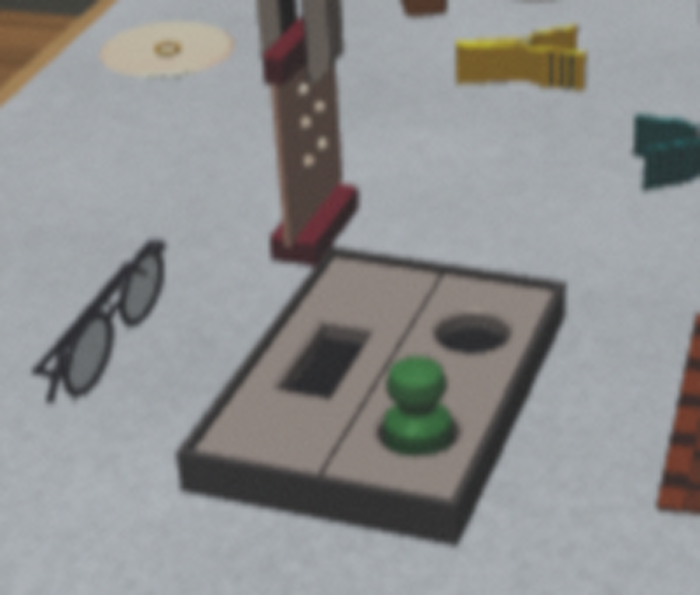

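View pics/c9.png

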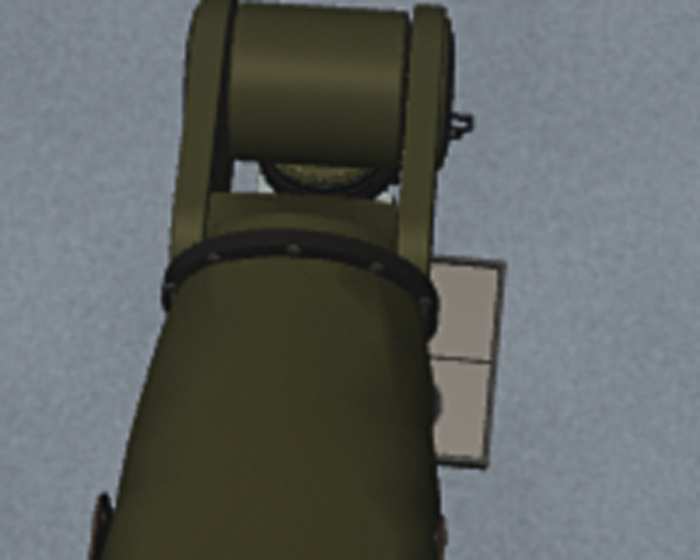

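Run:
```python
from h import *
a=np.radians(-3.8);ex=np.array([np.cos(a),np.sin(a),0]);ey=np.array([-np.sin(a),np.cos(a),0])
c=np.array([616.3,16.8,94])
for sx,sy in((1,1),(-1,1),(-1,-1)): print((proj("side",c+12*sx*ex+30*sy*ey)-[190,150])*3.5)
print((proj("side",c+12*-1*ex-30*ey+[0,0,14])-[190,150])*3.5)
for p in [(0,0,20)]:
  for sx,sy in((1,1),(-1,1),(-1,-1),(1,-1)): print("pk",(proj("side",np.array([616,15.8,20])+14.5*sx*ex+32.5*sy*ey)-[190,150])*3.5)
```

```text
[268.70392663 263.23819583]
[315.10170125 270.43691985]
[358.90918917 211.00148633]
[357.5674697  186.70138008]
pk [274.92322056 389.07662888]
pk [328.37972798 398.55481929]
pk [372.68695465 329.53949212]
pk [322.06695369 321.24281833]
```

Run:
```python
from h import *
s=cv2.imread("pics/side2.png")[150:232,255:305]
big=cv2.resize(s,None,fx=7,fy=7,interpolation=2)
a=np.radians(-3.8);ex=np.array([np.cos(a),np.sin(a),0]);ey=np.array([-np.sin(a),np.cos(a),0])
c=np.array([616.3,16.8,94])
def d(dx,dy,z):
    q=((proj("side",c+dx*ex+dy*ey+[0,0,z])-[255,150]+.5)*7).astype(int);cv2.circle(big,tuple(int(i) for i in q),3,(0,255,255),1)
for sx in(-1,1):
  for sy in(-1,1):
    for z in(0,14): d(12*sx,30*sy,z)
    for z in (96,110): d(5*sx,35*sy,z)
cv2.imwrite("pics/c10.png",big)
```

```text
(no output)
```

View pics/c10.png

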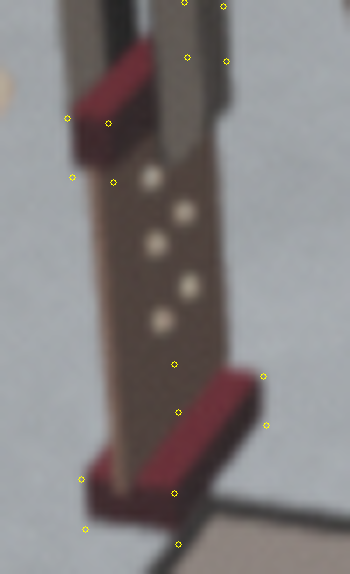

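```bash
python3 -m pendant '[{"claw":0.0,"delta_pos":[-0.001,0,0.02],"rotation":[0,0,0]},{"claw":0.0,"delta_pos":[-0.001,0,0.04],"rotation":[0,0,0]},{"claw":0.0,"delta_pos":[-0.001,0,0.06],"rotation":[0,0,0]},{"claw":0.0,"delta_pos":[-0.001,0,0.06],"rotation":[0,0,0]},{"claw":0.0,"delta_pos":[-0.001,0,0.06],"rotation":[0,0,0]},{"claw":0.0,"delta_pos":[-0.001,0,0.06],"rotation":[0,0,0]}]' 30
python3 - <<'E'
from h import *
st=manip.read_state();p=st["eef_pos"];print(p)
im=manip.camera("side")[:,:,::-1];cv2.imwrite("pics/side3.png",im)
x0,y0=250,180
big=cv2.resize(im[y0:y0+100,x0:x0+70],None,fx=6,fy=6,interpolation=2)
a=np.radians(-3.8);ex=np.array([np.cos(a),np.sin(a),0]);ey=np.array([-np.sin(a),np.cos(a),0])
c=np.array([p[0],p[1],p[2]-86])
def d(c,dx,dy,z,col):
    q=((proj("side",c+dx*ex+dy*ey+[0,0,z])-[x0,y0]+.5)*6).astype(int);cv2.circle(big,tuple(int(i) for i in q),3,col,1)
for sx in(-1,1):
  for sy in(-1,1):
    d(np.array([616,15.8,20]),14.5*sx,32.5*sy,0,(0,255,0))
    for z in(0,14): d(c,12*sx,30*sy,z,(0,255,255))
    for z in (96,110): d(c,5*sx,35*sy,z,(0,255,255))
cv2.imwrite("pics/c11.png",big)
E
python3 d.py 616 15.8 94 86.2
```

```text
clock: 5.3
eef_pos: [616.5, 15.9, 121.3]
eef_rot: [-3.141, 0.001, 1.507]
wrist_force: [-0.3, -0.4, -0.7]
finger_gap: 9.6
[616.49310327  15.92606034 121.26468627]
clock 5.35 pos [616.4  15.9 121.1] yaw 86.3 gap 9.7 F [-0.5 -0.7 -1.5]
dp [-0.     -0.0004  0.0271] rot [-0.0005  0.0012  0.0022] rows>= 0.43306832723756694
```

View pics/c11.png

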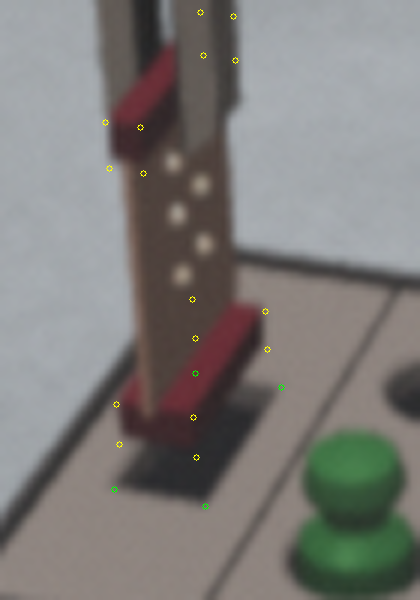

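```bash
python3 -m pendant '[{"claw":0.0,"delta_pos":[0,0,0.006],"rotation":[0,0,0]},{"claw":0.0,"delta_pos":[0,0,0.012],"rotation":[0,0,0]},{"claw":0.0,"delta_pos":[0,0,0.016],"rotation":[0,0,0]},{"claw":0.0,"delta_pos":[0,0,0.020],"rotation":[0,0,0]},{"claw":0.0,"delta_pos":[0,0,0.024],"rotation":[0,0,0]},{"claw":0.0,"delta_pos":[0,0,0.024],"rotation":[0,0,0]}]' 30; python3 d.py 616 15.8 94 86.2
python3 - <<'E'
from h import *
im=manip.camera("side")[:,:,::-1];cv2.imwrite("pics/side4.png",im)
x0,y0=250,180
cv2.imwrite("pics/c12.png",cv2.resize(im[y0:y0+100,x0:x0+70],None,fx=6,fy=6,interpolation=2))
E
```

```text
clock: 6.1
eef_pos: [616.3, 15.8, 96.7]
eef_rot: [-3.141, 0.001, 1.507]
wrist_force: [-0.3, 0.3, -0.4]
finger_gap: 9.7
clock 6.10 pos [616.3  15.8  96.7] yaw 86.3 gap 9.7 F [-0.3  0.3 -0.4]
dp [-0.     -0.0003  0.0027] rot [-0.001   0.0013  0.0021] rows>= 0.0437264651638679
```

View pics/c12.png

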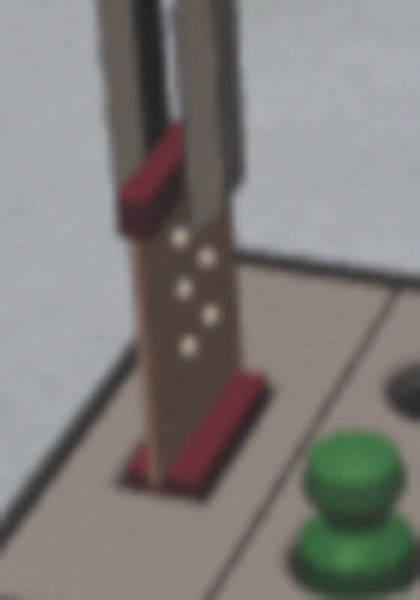

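The foot is inside the pocket with no contact force. Lower the last few millimetres, then release.

```bash
python3 -m pendant '[{"claw":0.0,"delta_pos":[0,0,0.0015],"rotation":[0,0,0]},{"claw":0.0,"delta_pos":[0,0,0.0025],"rotation":[0,0,0]},{"claw":0.0,"delta_pos":[0,0,0.0035],"rotation":[0,0,0]},{"claw":0.0,"delta_pos":[0,0,0.0035],"rotation":[0,0,0]}]' 15; python3 d.py 616 15.8 94 86.2
```

```text
clock: 6.65
eef_pos: [616.6, 15.8, 94.0]
eef_rot: [3.141, 0.001, 1.507]
wrist_force: [-0.7, 0.0, 4.3]
finger_gap: 9.9
clock 6.65 pos [616.6  15.8  94. ] yaw 86.3 gap 9.9 F [-0.7  0.   4.3]
dp [-0.     -0.0006  0.    ] rot [0.0001 0.0013 0.0022] rows>= 0.013485251351837134
```

Upward force is 4.3 N at TCP z = 94, so the card is on the floor. Open and rise.

```bash
python3 -m pendant '[{"claw":0.014,"delta_pos":[0,0,0],"rotation":[0,0,0]},{"claw":0.03,"delta_pos":[0,0,0],"rotation":[0,0,0]},{"claw":0.05,"delta_pos":[0,0,0],"rotation":[0,0,0]},{"claw":0.06,"delta_pos":[0,0,0],"rotation":[0,0,0]},{"claw":0.06,"delta_pos":[0,0,-0.03],"rotation":[0,0,0]},{"claw":0.06,"delta_pos":[0,0,-0.08],"rotation":[0,0,0]},{"claw":0.06,"delta_pos":[0,0,-0.11],"rotation":[0,0,0]}]' 15
python3 - <<'E'
from h import *
im=manip.camera("side")[:,:,::-1];cv2.imwrite("pics/side5.png",im)
x0,y0=240,190
cv2.imwrite("pics/c13.png",cv2.resize(im[y0:y0+100,x0:x0+90],None,fx=6,fy=6,interpolation=2))
E
python3 d.py 479 -261.5 80 14.6
```

```text
clock: 7.52
eef_pos: [617.0, 15.9, 206.6]
eef_rot: [3.139, 0.001, 1.507]
wrist_force: [0.8, -0.1, 1.3]
finger_gap: 59.9
clock 7.58 pos [617.9  15.9 210.2] yaw 86.3 gap 59.7 F [ 0.4 -0.2  3.1]
dp [-0.2856 -0.1218  0.1296] rot [ 0.0068 -0.0036  1.2519] rows>= 6.703857729882395
```

View pics/c13.png

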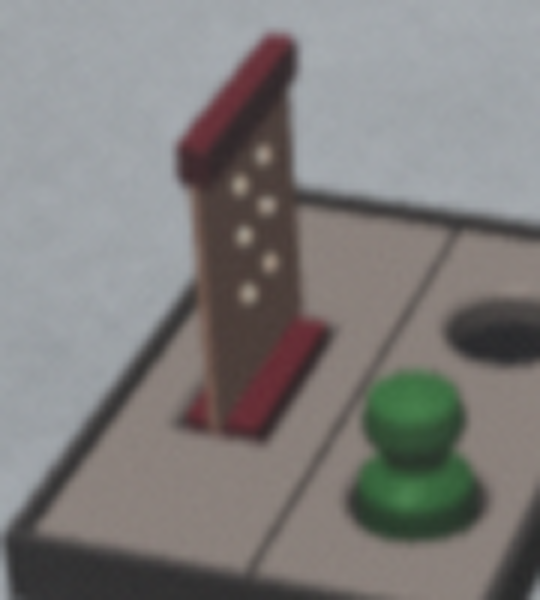

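Run:
```python
from h import *
def s2c(q): return ((q-[360,170]+.5)*11).round(0)
for n,(u,v) in dict(tailL=(406.5,273.5),tailR=(426.5,268.5),pin=(421.3,287),tip=(426.5,308.7)).items():
    p=onz("top",u,v,30);print(n,p.round(1),s2c(proj("side",p)),"bottom",s2c(proj("side",p-[0,0,30])))
```

```text
tailL [ 484.2 -233.1   30. ] [164. 257.] bottom [157. 390.]
tailR [ 497.  -279.6   30. ] [134. 151.] bottom [127. 280.]
pin [ 453.8 -267.2   30. ] [336. 196.] bottom [326. 327.]
tip [ 404.5 -278.8   30. ] [585. 193.] bottom [572. 324.]
```

```bash
python3 d.py 482.3 -259 80 14.6
```

```text
clock 7.58 pos [617.9  15.9 210.2] yaw 86.3 gap 59.7 F [ 0.4 -0.2  3.1]
dp [-0.2829 -0.1187  0.1296] rot [ 0.0068 -0.0036  1.2519] rows>= 6.703857729882395
```

```bash
python3 -m pendant '[{"claw":0.09,"delta_pos":[-0.035,-0.015,0],"rotation":[0,0,0.14]},{"claw":0.09,"delta_pos":[-0.07,-0.03,0],"rotation":[0,0,0.28]},{"claw":0.09,"delta_pos":[-0.11,-0.046,0.01],"rotation":[0,0,0.43]},{"claw":0.09,"delta_pos":[-0.15,-0.063,0.03],"rotation":[0,0,0.58]},{"claw":0.09,"delta_pos":[-0.19,-0.08,0.05],"rotation":[0,0,0.74]},{"claw":0.09,"delta_pos":[-0.22,-0.093,0.08],"rotation":[0,0,0.9]},{"claw":0.09,"delta_pos":[-0.25,-0.105,0.1],"rotation":[0,0,1.06]},{"claw":0.09,"delta_pos":[-0.283,-0.119,0.12],"rotation":[0,0,1.2]},{"claw":0.09,"delta_pos":[-0.283,-0.119,0.13],"rotation":[0.004,-0.002,1.252]},{"claw":0.09,"delta_pos":[-0.283,-0.119,0.13],"rotation":[0.004,-0.002,1.252]}]' 15; python3 d.py 482.3 -259 4 14.6;  python3 - <<'E'
from h import *
im=manip.camera("side")[:,:,::-1];cv2.imwrite("pics/side6.png",im)
x0,y0=340,120
cv2.imwrite("pics/c14.png",cv2.resize(im[y0:y0+110,x0:x0+130],None,fx=6,fy=6,interpolation=2)[:600])
E
```

```text
clock: 8.82
eef_pos: [481.5, -259.1, 78.9]
eef_rot: [3.141, -0.002, 0.254]
wrist_force: [-0.0, 0.5, 0.0]
finger_gap: 89.7
clock 8.82 pos [ 481.5 -259.1   78.9] yaw 14.6 gap 89.7 F [-0.   0.5  0. ]
dp [0.0007 0.0001 0.0749] rot [ 0.0001 -0.0017 -0.0003] rows>= 1.1982139924230284
```

View pics/c14.png

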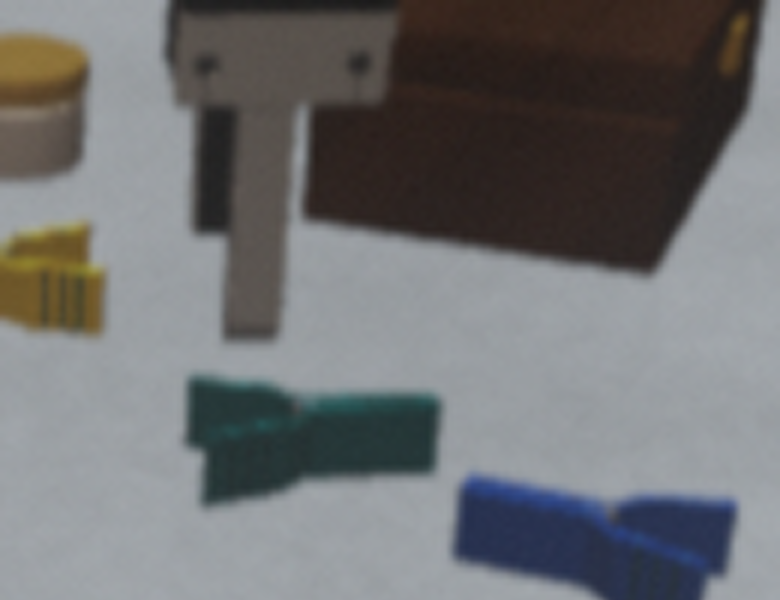

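```bash
python3 -m pendant '[{"claw":0.09,"delta_pos":[0.001,0,0.03],"rotation":[0,0,0]},{"claw":0.09,"delta_pos":[0.001,0,0.055],"rotation":[0,0,0]},{"claw":0.09,"delta_pos":[0.001,0,0.07],"rotation":[0,0,0]},{"claw":0.09,"delta_pos":[0.001,0,0.075],"rotation":[0,0,0]},{"claw":0.07,"delta_pos":[0.001,0,0.075],"rotation":[0,0,0]},{"claw":0.055,"delta_pos":[0.001,0,0.075],"rotation":[0,0,0]},{"claw":0.048,"delta_pos":[0.001,0,0.075],"rotation":[0,0,0]},{"claw":0.044,"delta_pos":[0.001,0,0.075],"rotation":[0,0,0]},{"claw":0.04,"delta_pos":[0.001,0,0.075],"rotation":[0,0,0]}]' 25; python3 d.py 482.3 -259 4 14.6
```

```text
clock: 10.0
eef_pos: [483.3, -258.8, 4.8]
eef_rot: [3.14, -0.003, 0.256]
wrist_force: [0.4, 1.0, 1.5]
finger_gap: 43.4
clock 10.00 pos [ 483.3 -258.8    4.8] yaw 14.7 gap 43.4 F [0.4 1.  1.5]
dp [-0.001  -0.0001  0.0008] rot [ 0.0013 -0.0029  0.0012] rows>= 0.021067027102858963
```

```bash
python3 -m pendant '[{"claw":0.036,"delta_pos":[0,0,0],"rotation":[0,0,0]},{"claw":0.032,"delta_pos":[0,0,0],"rotation":[0,0,0]},{"claw":0.028,"delta_pos":[0,0,0],"rotation":[0,0,0]},{"claw":0.02,"delta_pos":[0,0,0],"rotation":[0,0,0]},{"claw":0.02,"delta_pos":[0,0,0],"rotation":[0,0,0]},{"claw":0.02,"delta_pos":[0,0,0],"rotation":[0,0,0]},{"claw":0.02,"delta_pos":[0,0,0],"rotation":[0,0,0]}]' 25; python3 d.py 482.3 -259 4 14.6;  python3 - <<'E'
from h import *
im=manip.camera("side")[:,:,::-1];cv2.imwrite("pics/side7.png",im)
x0,y0=340,120
cv2.imwrite("pics/c15.png",cv2.resize(im[y0:y0+100,x0:x0+130],None,fx=6,fy=6,interpolation=2)[:600])
E
```

```text
clock: 10.88
eef_pos: [483.3, -258.9, 4.9]
eef_rot: [3.14, -0.003, 0.256]
wrist_force: [0.6, 0.2, 1.1]
finger_gap: 25.3
clock 10.88 pos [ 483.3 -258.9    4.9] yaw 14.7 gap 25.3 F [0.6 0.2 1.1]
dp [-0.001  -0.0001  0.0009] rot [ 0.0015 -0.003   0.0012] rows>= 0.02190889032452688
```

View pics/c15.png

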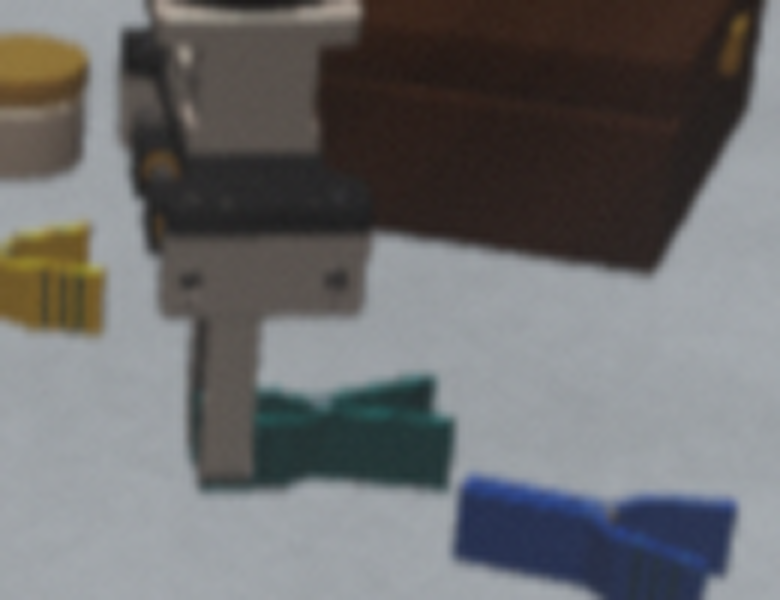

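The jaws gape open at a 25.3 mm gap. Lift.

```bash
python3 -m pendant '[{"claw":0.02,"delta_pos":[0,0,-0.01],"rotation":[0,0,0]},{"claw":0.02,"delta_pos":[0,0,-0.03],"rotation":[0,0,0]},{"claw":0.02,"delta_pos":[0,0,-0.06],"rotation":[0,0,0]},{"claw":0.02,"delta_pos":[0,0,-0.1],"rotation":[0,0,0]},{"claw":0.02,"delta_pos":[0,0,-0.13],"rotation":[0,0,0]},{"claw":0.02,"delta_pos":[0,0,-0.14],"rotation":[0,0,0]},{"claw":0.02,"delta_pos":[0,0,-0.14],"rotation":[0,0,0]}]' 30;   python3 - <<'E'
from h import *
im=manip.camera("side")[:,:,::-1];cv2.imwrite("pics/side8.png",im)
t=manip.camera("top")[:,:,::-1];cv2.imwrite("pics/top8.png",t)
cv2.imwrite("pics/c16.png",cv2.resize(im[70:200,350:480],None,fx=4.5,fy=4.5,interpolation=2))
cv2.imwrite("pics/c17.png",cv2.resize(t[220:360,340:500],None,fx=4,fy=4,interpolation=2))
E
python3 d.py 482.3 -259 4 14.6
```

```text
clock: 11.8
eef_pos: [482.8, -258.7, 144.8]
eef_rot: [3.14, -0.003, 0.256]
wrist_force: [-0.5, -0.1, -1.3]
finger_gap: 24.9
clock 11.90 pos [ 482.4 -258.5  143.6] yaw 14.7 gap 25.2 F [ 0.7  1.2 -1. ]
dp [-0.0004  0.0005  0.1396] rot [ 0.     -0.0016  0.0012] rows>= 2.2335616990268554
```

View pics/c16.png

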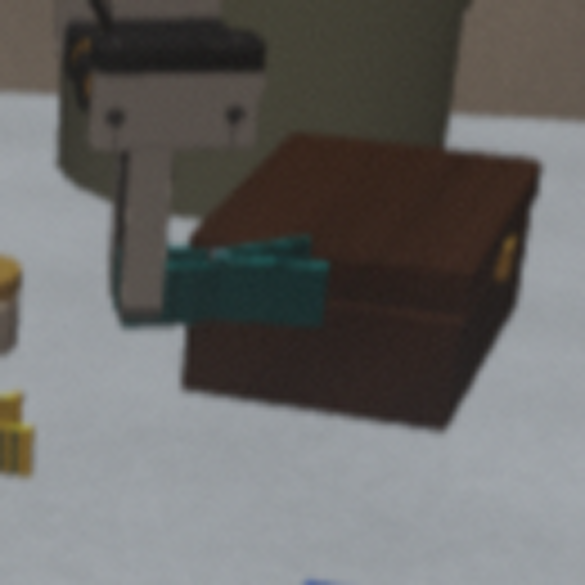

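View pics/c17.png

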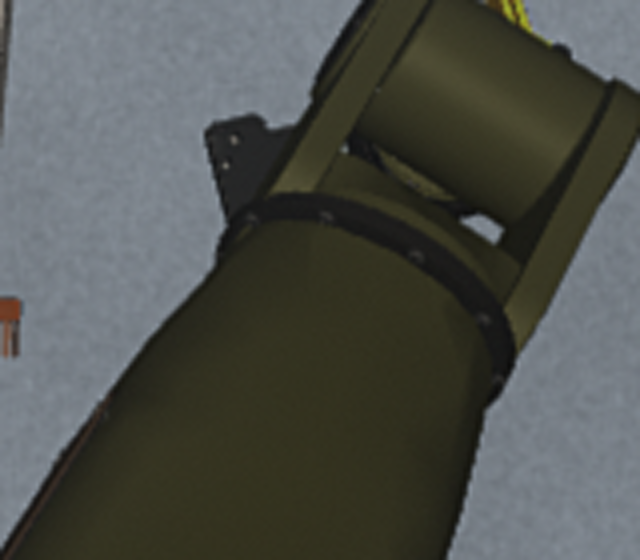

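Run:
```python
from h import *
im=cv2.imread("pics/side8.png")
x0,y0=365,95
k=10
big=cv2.resize(im[y0:y0+55,x0:x0+70],None,fx=k,fy=k,interpolation=2)
a=np.radians(-165.35);ex=np.array([np.cos(a),np.sin(a),0]);ey=np.array([-np.sin(a),np.cos(a),0])
T=np.array([482.8,-258.7,144.5])
def d(p,col):
    q=((proj("side",p)-[x0,y0]+.5)*k).astype(int);cv2.circle(big,tuple(int(i) for i in q),4,col,1);return proj("side",p)
for sx in(-8,8): d(T+sx*ex-25*ey,(0,255,255)); d(T+sx*ex-12.6*ey,(0,255,255))
O=T+30.6*ex+[0,0,-4.9]
c,s=np.cos(.3),np.sin(.3)
for z in(0,30):
  d(O+46*ex-20.5*ey+[0,0,z],(0,0,255))
  d(O+(50*c-s)*ex-(50*s+c)*ey+[0,0,z],(0,0,255))
  d(O+46*ex+20.5*ey+[0,0,z],(0,0,255));d(O-46*ex-13*ey+[0,0,z],(255,0,255))
d(O+[0,0,30],(255,255,255))
cv2.imwrite("pics/c18.png",big)
```

```text
(no output)
```

View pics/c18.png

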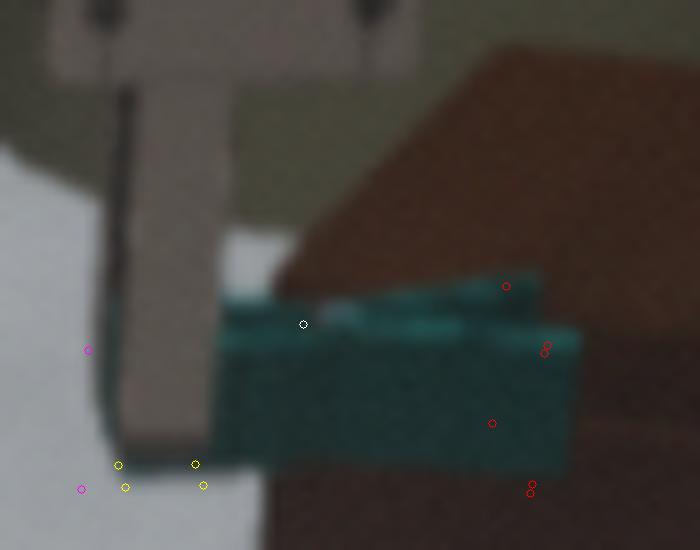

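The side crop shows the clip level, wide open and about 6 mm further forward in the pads than nominal, so its pivot is about 36.5 mm ahead of the TCP. Next I'll carry it high to the card's +y side.

```bash
python3 -m pendant '[{"claw":0.02,"delta_pos":[0,0,-0.02],"rotation":[0,0,0]},{"claw":0.02,"delta_pos":[0,0,-0.045],"rotation":[0,0,0]},{"claw":0.02,"delta_pos":[0,0,-0.045],"rotation":[0,0,0]}]' 30; python3 d.py 627 180 185 86.2
```

```text
clock: 12.28
eef_pos: [482.6, -258.7, 188.8]
eef_rot: [3.141, -0.002, 0.256]
wrist_force: [0.2, -0.4, -0.4]
finger_gap: 25.0
clock 12.28 pos [ 482.6 -258.7  188.8] yaw 14.7 gap 25.0 F [ 0.2 -0.4 -0.4]
dp [ 0.2507 -0.3878  0.004 ] rot [ 0.0023 -0.0016 -1.2485] rows>= 7.389460555623852
```

```bash
python3 -m pendant '[{"claw":0.02,"delta_pos":[0.012,-0.018,0],"rotation":[0,0,-0.06]},{"claw":0.02,"delta_pos":[0.032,-0.05,0],"rotation":[0,0,-0.16]},{"claw":0.02,"delta_pos":[0.057,-0.088,0],"rotation":[0,0,-0.28]},{"claw":0.02,"delta_pos":[0.082,-0.127,0],"rotation":[0,0,-0.41]},{"claw":0.02,"delta_pos":[0.107,-0.166,0],"rotation":[0,0,-0.54]},{"claw":0.02,"delta_pos":[0.132,-0.204,0],"rotation":[0,0,-0.66]},{"claw":0.02,"delta_pos":[0.157,-0.243,0],"rotation":[0,0,-0.79]},{"claw":0.02,"delta_pos":[0.182,-0.282,0],"rotation":[0,0,-0.92]},{"claw":0.02,"delta_pos":[0.207,-0.32,0],"rotation":[0,0,-1.05]},{"claw":0.02,"delta_pos":[0.228,-0.353,0],"rotation":[0,0,-1.15]}]' 30; python3 d.py 627 180 185 86.2
```

```text
clock: 13.52
eef_pos: [613.6, 142.1, 186.6]
eef_rot: [-3.142, 0.001, 1.41]
wrist_force: [-0.1, -0.6, -0.7]
finger_gap: 24.9
clock 13.53 pos [613.6 142.1 186.6] yaw 80.8 gap 24.9 F [-0.1 -0.6 -0.7]
dp [0.0395 0.0072 0.0015] rot [-0.0001  0.0007 -0.0943] rows>= 0.6433335240254854
```

```bash
python3 -m pendant '[{"claw":0.02,"delta_pos":[0.02,0.004,0],"rotation":[0,0,-0.05]},{"claw":0.02,"delta_pos":[0.04,0.007,0],"rotation":[0,0,-0.095]},{"claw":0.02,"delta_pos":[0.04,0.007,0.01],"rotation":[0,0,-0.095]},{"claw":0.02,"delta_pos":[0.04,0.007,0.04],"rotation":[0,0,-0.095]},{"claw":0.02,"delta_pos":[0.04,0.007,0.075],"rotation":[0,0,-0.095]},{"claw":0.02,"delta_pos":[0.04,0.007,0.105],"rotation":[0,0,-0.095]},{"claw":0.02,"delta_pos":[0.04,0.007,0.126],"rotation":[0,0,-0.095]},{"claw":0.02,"delta_pos":[0.04,0.007,0.126],"rotation":[0,0,-0.095]},{"claw":0.02,"delta_pos":[0.04,0.007,0.126],"rotation":[0,0,-0.095]}]' 30; python3 d.py 623 120.6 60 86.2
python3 - <<'E'
from h import *
im=manip.camera("side")[:,:,::-1];cv2.imwrite("pics/side9.png",im)
t=manip.camera("top")[:,:,::-1];cv2.imwrite("pics/top9.png",t)
cv2.imwrite("pics/c19.png",cv2.resize(im[160:320,210:390],None,fx=3.7,fy=3.7,interpolation=2))
cv2.imwrite("pics/c20.png",cv2.resize(t[150:280,200:360],None,fx=4,fy=4,interpolation=2))
E
```

```text
clock: 14.65
eef_pos: [627.0, 179.9, 60.9]
eef_rot: [3.141, 0.001, 1.504]
wrist_force: [-0.3, 0.4, -0.9]
finger_gap: 25.0
clock 14.65 pos [627.  179.9  60.9] yaw 86.2 gap 25.0 F [-0.3  0.4 -0.9]
dp [-0.0595 -0.0001  0.0009] rot [ 0.0004  0.0006 -0.0002] rows>= 0.9514367640374272
```

View pics/c19.png

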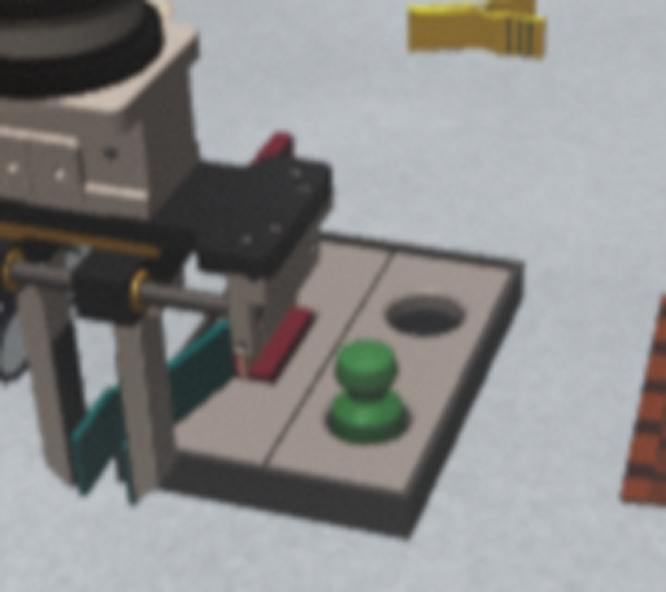

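View pics/c20.png

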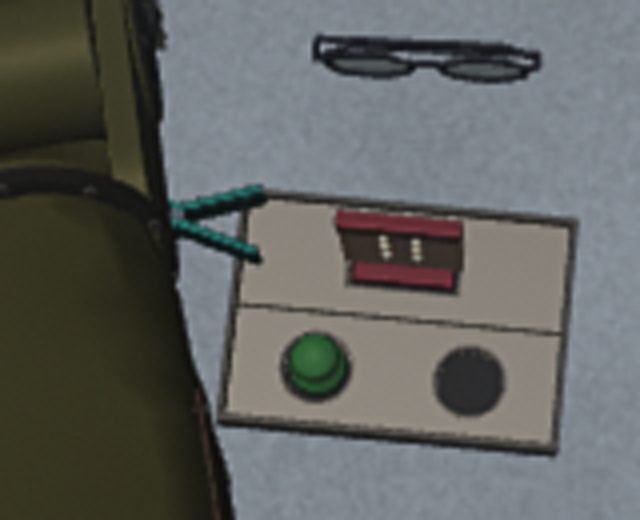

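The top view now shows the open jaw tips at about (265,197) and (265,214), and the seated card with its rail centred near (300,206). I'll measure both there.

Run:
```python
from h import *
t=cv2.imread("pics/top9.png");k=8
big=cv2.resize(t,None,fx=k,fy=k,interpolation=cv2.INTER_CUBIC);H=cv2.cvtColor(big,cv2.COLOR_BGR2HSV)
a=np.radians(-3.8);ex=np.array([np.cos(a),np.sin(a)]);ey=np.array([-np.sin(a),np.cos(a)])
P0=np.array([616,15.8])
def comp(m,x0,y0,x1,y1,mn):
    q=np.zeros(m.shape,np.uint8);q[y0*k:y1*k,x0*k:x1*k]=m[y0*k:y1*k,x0*k:x1*k]
    n,l,st,ce=cv2.connectedComponentsWithStats(q)
    return [np.argwhere(l==i)[::3,::-1]/k-.44 for i in range(1,n) if st[i,4]>=mn*k*k]
def rep(n,P,z):
    Q=np.array([onz("top",u,v,z)[:2] for u,v in P])-P0;x=Q@ex;y=Q@ey
    c=np.polyfit(y,x,1);print(n,P.mean(0).round(1),"card x mean %.1f [%.1f %.1f] y mean %.1f [%.1f %.1f] slope %.3f"%(x.mean(),x.min(),x.max(),y.mean(),y.min(),y.max(),c[0]))
red=((H[...,0]>165)|(H[...,0]<5))&(H[...,1]>110)&(H[...,2]>65)
for P in comp(red,280,200,320,225,15): rep("red",P,118 if P[:,1].mean()<212 else 22)
teal=(H[...,0]>70)&(H[...,0]<100)&(H[...,1]>90)&(H[...,2]>70)
for P in comp(teal,240,190,272,220,5): rep("teal",P,86)
cv2.imwrite("pics/c21.png",big[190*k:225*k,240*k:330*k])
```

```text
red [299.2 205.7] card x mean -0.3 [-4.8 4.1] y mean -0.0 [-34.2 33.9] slope -0.002
red [300.2 218.2] card x mean -6.3 [-11.8 -1.1] y mean 0.3 [-29.2 29.6] slope -0.005
teal [253.3 199.2] card x mean 12.9 [3.7 22.7] y mean 106.0 [80.6 131.8] slope -0.331
teal [252.7 208.3] card x mean -8.1 [-16.2 -0.5] y mean 104.9 [80.1 128.8] slope 0.271
```

View pics/c21.png

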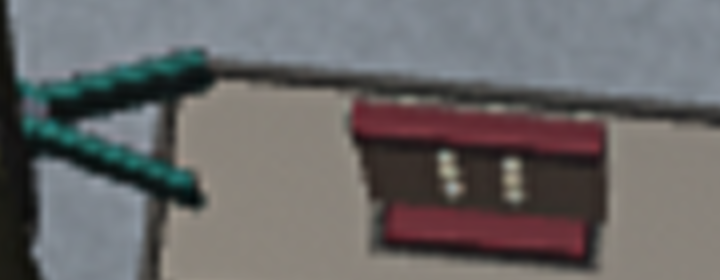

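```bash
python3 -m pendant '[{"claw":0.02,"delta_pos":[0,-0.002,0],"rotation":[0,0,0]},{"claw":0.02,"delta_pos":[-0.008,-0.002,0],"rotation":[0,0,0]},{"claw":0.02,"delta_pos":[-0.018,-0.002,0],"rotation":[0,0,0]},{"claw":0.02,"delta_pos":[-0.03,-0.002,0],"rotation":[0,0,0]},{"claw":0.02,"delta_pos":[-0.042,-0.002,0],"rotation":[0,0,0]},{"claw":0.02,"delta_pos":[-0.052,-0.002,0],"rotation":[0,0,0]},{"claw":0.02,"delta_pos":[-0.059,-0.002,0],"rotation":[0,0,0]},{"claw":0.02,"delta_pos":[-0.059,-0.002,0],"rotation":[0,0,0]},{"claw":0.02,"delta_pos":[-0.059,-0.002,0],"rotation":[0,0,0]},{"claw":0.02,"delta_pos":[-0.059,-0.002,0],"rotation":[0,0,0]}]' 30; python3 d.py 623 120.6 60 86.2
python3 - <<'E'
from h import *
im=manip.camera("side")[:,:,::-1];cv2.imwrite("pics/side10.png",im)
t=manip.camera("top")[:,:,::-1];cv2.imwrite("pics/top10.png",t)
cv2.imwrite("pics/c22.png",cv2.resize(im[170:310,230:370],None,fx=4.2,fy=4.2,interpolation=2))
cv2.imwrite("pics/c23.png",cv2.resize(t[185:230,265:335],None,fx=10,fy=10,interpolation=2))
E
```

```text
clock: 16.0
eef_pos: [621.4, 121.9, 61.4]
eef_rot: [3.14, 0.0, 1.505]
wrist_force: [0.3, 0.1, -0.3]
finger_gap: 24.7
clock 16.00 pos [621.4 121.9  61.4] yaw 86.2 gap 24.7 F [ 0.3  0.1 -0.3]
dp [-0.0012  0.0017  0.0014] rot [0.0013 0.0002 0.0007] rows>= 0.040241574821921595
```

View pics/c22.png

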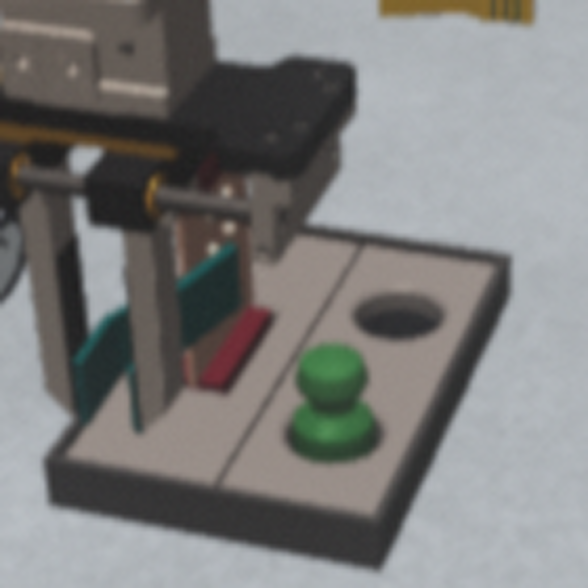

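View pics/c23.png

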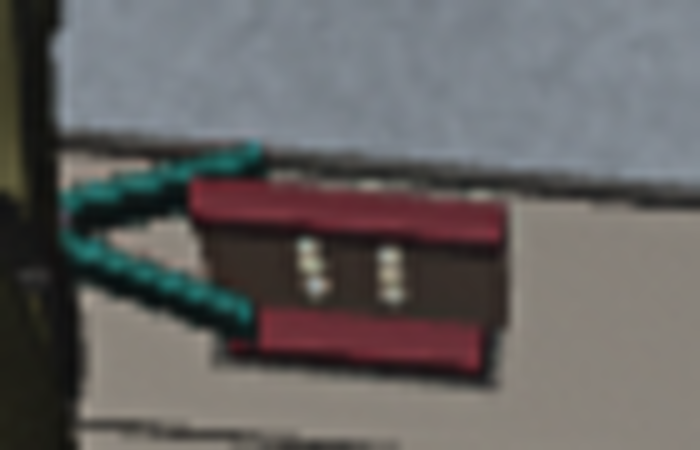

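Run:
```python
from h import *
a=np.radians(-3.8);ex=np.array([np.cos(a),np.sin(a)]);ey=np.array([-np.sin(a),np.cos(a)])
for n,(x,y) in dict(tipFar=(263,148),tipNear=(252,322),pin=(68,220)).items():
    q=onz("top",x/10+264.55,y/10+184.55,86.5)[:2]-[616,15.8];print(n,"card x %.1f y %.1f"%(q@ex,q@ey))
print(manip.read_state()["wrist_force"])
```

```text
tipFar card x 20.4 y 22.1
tipNear card x -19.8 y 20.3
pin card x -0.3 y 63.8
[ 0.66487981  0.26171279 -0.66281066]
```

The tips sit symmetrically at card x = +20 and −20, about 14 mm past the side edge, and the wrist sees no contact force. Hand in.

Run:
```python
from cell import manip
print(manip.read_state()["qd"].round(4)); print(manip.sign_off())
```

```text
[-0.0006  0.0008 -0.0006  0.0002 -0.0007 -0.    ]
the job is handed in; nothing more can be done
None
```

I stood the earring card in the rectangular pocket of the far insert and let go. Then I squeezed the teal clip open by its tails, carried it over the card, and handed in (clock about 16 s) holding it open around the card's +y side edge.

- **Card:** the last close measurement, before the clip's final approach, put it within about 0.5 mm of the pocket centre, upright and with the foot seated. The later pictures looked the same.
- **Clip:** the finger gap was 24.7 mm, a little under the 26 mm expected with the levers on their stops, so I took them as fully open. The jaw tips sat at card x = +20 and −20 mm, about 14 mm past the edge, and the clip's middle was about 63 mm above the foot's base.
- **Contact and motion:** the wrist force was under 1 N, which is noise level, and the arm was still. I had no direct reading of the clip–card contact force.
- **Bystanders:** the stopper looked undisturbed in the last pictures. The comb and glasses were not touched, but I did not remeasure them.
- **Disagreements:** the side camera read 1–3 px high against the arm's pose, so I relied on the top camera for the final alignment. The clip slid about 6 mm forward in the pads while being squeezed, and I allowed for that. The pin seen from above puts the pivot at about 64 mm from the card's centre, against about 69 mm from the jaw tips. Both are within the limits.

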